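# Touch-dry test of paste samples in a painting studio

### The job

Check the modelling-paste samples on the drying stands for dryness: with the fingertips, lightly touch the round dab, then the square dab, then the long straight ridge, in that order, each time pressing from above just until its paddle has dipped about a centimetre (it stays down, marking that sample as checked), and come away. Do not push a paddle to its stop or lift it, do not touch the cross-shaped dab, which is still wet, and leave everything else on the table where it is.

Things in the scene. Friction and masses are not known exactly. Their poses are not given: they have to be found in the camera images.
- dab_round (a point): Off-white dab of modelling paste, seen from above a disc, 40 mm across; 10 mm thick, stuck on the free end of a small dark wooden paddle. This point: centre of the dab's top face, 72 mm above the table when the paddle is level; x axis along the paddle towards its hinge, z out of the top face. All four dabs have the same colour.
- paddle_round (a joint): Tilt of the paddle that carries the round dab (dark wood, 44 mm wide, 6 mm thick; it ends 28 mm past the dab's centre). Stiff friction hinge 100 mm behind the dab's centre, on a wooden stand that is fixed to the table. 0 = level, positive = dab end dipped (0.1 rad = 10 mm lower at the dab), starts between 0 and 0.03. About 2 N on the dab moves it, at any tilt, and it stays where it is left; hard stop at 0.4.
- dab_square (a point): Off-white dab of modelling paste, seen from above a square, 38 x 38 mm; 10 mm thick, stuck on the free end of a small dark wooden paddle. This point: centre of the dab's top face, 82 mm above the table when the paddle is level; x axis along the paddle towards its hinge, z out of the top face. All four dabs have the same colour.
- paddle_square (a joint): Tilt of the paddle that carries the square dab (dark wood, 44 mm wide, 6 mm thick; it ends 28 mm past the dab's centre). Stiff friction hinge 100 mm behind the dab's centre, on a wooden stand that is fixed to the table. 0 = level, positive = dab end dipped (0.1 rad = 10 mm lower at the dab), starts between 0 and 0.03. About 2 N on the dab moves it, at any tilt, and it stays where it is left; hard stop at 0.4.
- dab_ridge (a point): Off-white dab of modelling paste, seen from above a single straight ridge, 56 mm long along the paddle and 14 mm wide; 10 mm thick, stuck on the free end of a small dark wooden paddle. This point: centre of the dab's top face, 92 mm above the table when the paddle is level; x axis along the paddle towards its hinge, z out of the top face. All four dabs have the same colour.
- paddle_ridge (a joint): Tilt of the paddle that carries the ridge dab (dark wood, 44 mm wide, 6 mm thick; it ends 28 mm past the dab's centre). Stiff friction hinge 100 mm behind the dab's centre, on a wooden stand that is fixed to the table. 0 = level, positive = dab end dipped (0.1 rad = 10 mm lower at the dab), starts between 0 and 0.03. About 2 N on the dab moves it, at any tilt, and it stays where it is left; hard stop at 0.4.
- dab_cross (a point): Off-white dab of modelling paste, seen from above a plus-shaped cross of two bars, each 44 x 12 mm; still wet; 10 mm thick, stuck on the free end of a small dark wooden paddle. This point: centre of the dab's top face, 82 mm above the table when the paddle is level; x axis along the paddle towards its hinge, z out of the top face. All four dabs have the same colour.
- paddle_cross (a joint): Tilt of the paddle that carries the cross dab (dark wood, 44 mm wide, 6 mm thick; it ends 28 mm past the dab's centre). Stiff friction hinge 100 mm behind the dab's centre, on a wooden stand that is fixed to the table. 0 = level, positive = dab end dipped (0.1 rad = 10 mm lower at the dab), starts between 0 and 0.03. About 2 N on the dab moves it, at any tilt, and it stays where it is left; hard stop at 0.4.
- pigment_jar: Small lidded glass jar, 36 mm across, 48 mm tall, standing between the stands. Leave alone. Origin: centre of its underside.
- sanding_block: Cork sanding block, 50 x 28 x 26 mm, lying between the stands. Leave alone. Origin: centre of its underside.
- dipper: Small open steel cup, 38 mm across, 30 mm tall, standing between the stands. Leave alone. Origin: centre of its underside.
- painting_knife: Painting knife, 200 mm long, lying flat beyond the stands. Leave alone. Origin: on the tool.
- flat_brush: Brush, 200 mm long, lying flat beyond the stands. Leave alone. Origin: on the tool.
- enamel_bowl: White bowl, 150 mm across, 60 mm tall, to the left. Leave alone. Origin: centre of its underside.
- medium_jar: Amber lidded jar, 66 mm across, 90 mm tall, to the right. Leave alone. Origin: centre of its underside.
Mind the look-alikes: they are no part of the job. Leave any turquoise look-alike of the part that bears dab_cross alone. What is shaped like the part that bears dab_round but yellow is not meant.

How it is judged:
By the outcome, as a careful person would: the job done as asked, in the order asked, and still so for the second after the job is handed in, with the robot touching nothing.
It also fails if it takes over 43 s, if anything falls off the work surface, if the arm or the gripper's body presses on something with over 40 N, if the wrist force passes 120 N, or if a joint passes its speed limit or range.

### The arm

A 7-joint arm with a two-finger parallel gripper is mounted at the origin on the work surface. World frame = base frame: x ahead of the robot, y to its left, z up, the work surface at z = 0. Lengths are in m, angles in rad, forces in N, time in s.
With the tool pointing down it reaches from about 0.425 to 0.875 m from the base axis. Payload 4.7 kg.
Tool frame: the origin (TCP) lies on the centre line of the jaws, within the pads' length; the fingertips stand ahead of it and the grasp point (between the pads) lies 2 mm behind it (nose_length is the z of the fingertips in the tool frame, in m); z points along the fingers, y is the line along which they close (so a half turn about z gives the same grasp; the last joint's range is limited). The gripper opens to 87 mm and grips with 3 to 60 N. Pads are 19 mm wide; open, the fingers measure 117 mm over their backs; the gripper's body (75 mm by 190 mm) begins 51 mm behind the grasp point.
Start: joints at [-1.278, 0.321, -0.07, 1.45, 0.023, 1.371, -0.057], TCP at [0.179, 0.625, 0.24] pointing down, gripper open.
Joint ranges: [-2.86, 2.86], [-0.3, 2.09], [-1.38, 1.24], [0.06, 2.45], [-1.56, 4.7], [0.09, 2.05], [-2.69, 2.69]. Speed limits (rad/s): [2.57, 2.57, 3.14, 3.14, 3.14, 3.14, 3.14].

### API

Orientations are given as a rotation vector (axis times angle).
In Python, from bench import * gives the robot as it stands.
- The arm moves only by the tool send_rows, never from a script. Its arguments are lists of equal length, an entry for each row: "xyz": the shift along the tool's x, y, z in mm, a list of three; "dr": the turn, a rotation vector about the tool's x, y, z in rad, a list of three. A call has exactly 10 rows; each row is the pose to reach, as a shift and turn from the pose commanded when the call began, along the tool's axes at that moment; what a row does not reach only later rows make up. A row lasts 1/12 s, in which the tool goes at most 41.7 mm and 7.16 degrees, less where a joint would pass 70% of its speed; a pose out of reach is approached as far as the arm can. A call with a gripper value outside its range is refused whole. "jaw" is the finger opening in mm, from 0 to 87, set as the call begins (left out, the last holds). The fingers move at their own pace and stop on an object; "grip_force" is the grip in N (left out, the last holds). Time passes only in rows, so rows that repeat a pose let the fingers close, or fill a call up. It gives the time, the measured TCP pose, the force, the opening and the grip force at its end, in the units of the state.
- get_state(): the state, without advancing time (a new reading comes with each control period).
- get_image(name): name is "side" or "top"; returns the picture (384x512x3 uint8, red, green, blue); there is no depth.
- calibration(name): a dict with "vfov" (degrees; the focal length in pixels is half the picture's height over the tangent of half this angle, whatever the lens; pixels are square), "cx", "cy" (the principal point, pixels), "rvec" (rotation vector, rad) and "tvec" (3), from world to camera coordinates, as OpenCV has them. Camera axes: x right, y down, z forward; pixel columns grow to the right and rows downward; lengths in m; the calibration is good to about 2 mm. A picture is of the moment at which its call begins. calibration takes no time and is no camera call.
- close_job(): hands the job in; it is judged then, once.
The state is a dict: "time": time; "joint_positions": joint angles; "qd": joint speeds; "joint_torque": joint torques, N m; "position": TCP position; "tool_rot": TCP orientation; "ft_force": force on the tool from outside, world axes, zero at the start; "torque": the same for the moment, N m; "grip_width": opening from 0.0 (shut) to 1.0 (fully open); "grip_force": force on a finger pad.
Only numpy, scipy, OpenCV 4.12 (cv2) and the standard library are available. Lean on these libraries where they do the work, as an engineer would, in place of code of your own. Each camera call takes 0.05 s, during which the arm holds its last target. There are 200 camera calls.

## Working session

There is one attempt and no reset: what is moved stays moved. The work goes in short steps, Python scripts to look and compute and a tool call to move; the robot and the scene stay as the last step left them, time stands still between calls to the robot, and variables do not carry over. Pictures are saved under pics/ and viewed, at most 10 in all, crops included, and the job is handed in when it is done.

Besides the shell and the picture viewer there is one more tool, called after "Emit:" as name(argument=value, ...) on one line, values as JSON. send_rows: Moves the arm, as the interface text tells. Its arguments: {"type":"object","properties":{"xyz":{"type":"array"},"dr":{"type":"array"},"jaw":{"type":"number"},"grip_force":{"type":"number"}},"required":["xyz","dr"]}

```bash
mkdir -p pics; ls; python3 - <<'E'
from bench import *
import cv2
for n in("top","side"):
    im=get_image(n); cv2.imwrite(f"pics/{n}0.png",im[:,:,::-1]); print(n,calibration(n))
s=get_state(); print(s)
try: print(nose_length)
except Exception as e: print(e)
E
```

```text
pics
top {'vfov': 49.36036767588043, 'cx': 258.05276810846266, 'cy': 195.03081560971208, 'rvec': array([ 2.11371238, -2.14746305,  0.18255208]), 'tvec': array([0.00317005, 0.53170751, 1.1937504 ])}
side {'vfov': 53.10754747656165, 'cx': 255.358925465321, 'cy': 188.1398410590672, 'rvec': array([ 0.25655948, -2.76776032,  1.26881509]), 'tvec': array([0.50304689, 0.12294139, 1.17827538])}
{'time': 0.1, 'joint_positions': array([-1.27791043,  0.32174543, -0.07009052,  1.45153405,  0.02258766,
        1.37083009, -0.05690045]), 'qd': array([-0.00016483, -0.0011165 ,  0.00022202, -0.0040684 , -0.00137369,
        0.00038959,  0.00171133]), 'joint_torque': array([-3.56264773e-04, -4.92574489e+01, -4.06102845e-01, -3.13396525e+01,
       -6.42971951e-02,  3.94211628e-02,  5.22890139e-05]), 'position': array([0.17878144, 0.62444152, 0.23858267]), 'tool_rot': array([-4.36429912e-01, -3.11096714e+00,  2.70571207e-03]), 'ft_force': array([ 0.24926368, -0.72344971, -0.31277214]), 'torque': array([-0.01575109, -0.01332458, -0.00073158]), 'grip_force': 0.0, 'grip_width': 0.9985061199242106}
0.017
```

View pics/top0.png

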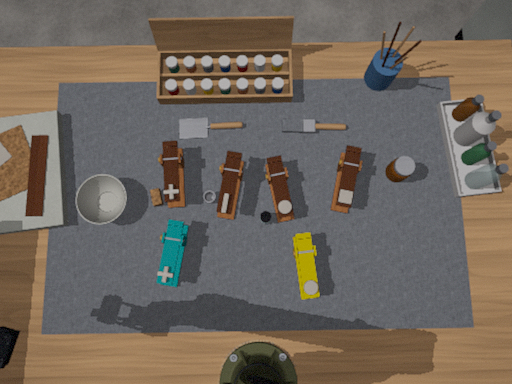

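View pics/side0.png

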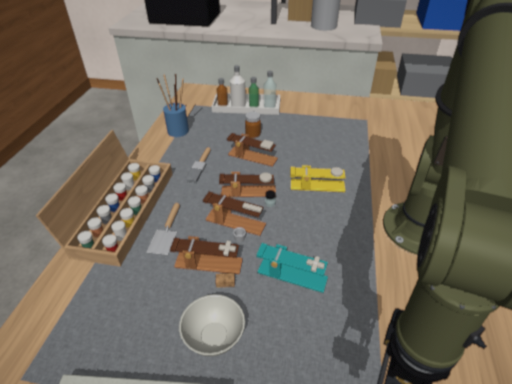

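The top view shows four dark-wood stands. The off-white dabs are the cross at (171,192), the ridge at (225,203), the round at (285,207) and the square at (346,197). The look-alikes are the yellow stand with a round dab at (310,288) and the turquoise one with a cross at (165,274). The jar is at (265,216), the dipper at (210,197) and the cork block at (156,197). The side view agrees.

Candidates for round: (285,207) on dark wood or (310,288) on yellow. Dark wood fits the description. I'll measure them and confirm with one crop.

```bash
cat > h.py <<'E'
import numpy as np, cv2
from bench import *
def cam(n):
    c=calibration(n); f=192/np.tan(np.radians(c["vfov"]/2))
    K=np.array([[f,0,c["cx"]],[0,f,c["cy"]],[0,0,1]]); return K,cv2.Rodrigues(c["rvec"])[0],np.array(c["tvec"])
def ray(n,u,v,z):
    K,R,t=cam(n); d=R.T@np.linalg.inv(K)@[u,v,1]; o=-R.T@t; return o+d*(z-o[2])/d[2]
def proj(n,p):
    K,R,t=cam(n); q=K@(R@np.array(p)+t); return q[:2]/q[2]
def blobs(im,roi,sat=60,val=140):
    x0,y0,x1,y1=roi; h=cv2.cvtColor(im[y0:y1,x0:x1],cv2.COLOR_RGB2HSV)
    m=((h[...,1]<sat)&(h[...,2]>val)).astype(np.uint8)
    n,l,s,c=cv2.connectedComponentsWithStats(m)
    return [(s[i,4],c[i]+[x0,y0]) for i in range(1,n) if s[i,4]>=15]
E
python3 - <<'E'
from h import *
im=cv2.imread("pics/top0.png")[:,:,::-1].copy()
sd=cv2.imread("pics/side0.png")[:,:,::-1].copy()
cr=cv2.resize(im[130:310,140:380],None,fx=3.2,fy=3.2,interpolation=cv2.INTER_CUBIC); cv2.imwrite("pics/crop.png",cr[:,:,::-1])
P=dict(round=((285,207),.072),square=((346,197),.082),ridge=((225,203),.092),cross=((171,192),.082))
sb=blobs(sd,(215,125,280,260))
for k,((u,v),z) in P.items():
    for a,c in blobs(im,(u-14,v-16,u+15,v+17)):
        p=ray("top",*c,z); e=proj("side",p); j=min(sb,key=lambda b:np.hypot(*(b[1]-e)))
        print(k,a,c.round(1),p.round(4),"side pred",e.round(1),"seen",j[1].round(1),j[0],"side xy",ray("side",*j[1],z).round(4))
# paddle axis: dark brown mask
print("jar",ray("top",265,216,.048),"dipper",ray("top",210,197,.03), "x dir px", proj("top",[.6,0,0]),proj("top",[.5,0,0]))
s=get_state(); R=cv2.Rodrigues(s["tool_rot"])[0]; print(R.round(3))
E
```

```text
round 128 [284.2 206.4] [ 0.4926 -0.0804  0.072 ] side pred [265.6 175.8] seen [265.2 176.4] 88 side xy [ 0.4933 -0.0774  0.072 ]
square 155 [345.3 196.4] [ 0.5174 -0.2562  0.082 ] side pred [267.  142.9] seen [266.4 143.7] 77 side xy [ 0.5189 -0.2511  0.082 ]
ridge 82 [224.6 202.6] [0.5034 0.0902 0.092 ] side pred [252.3 206.1] seen [251.7 206.8] 92 side xy [0.5043 0.0934 0.092 ]
cross 93 [170.7 190.9] [0.5415 0.2468 0.082 ] side pred [226.8 246.9] seen [226.7 247.2] 120 side xy [0.5415 0.2479 0.082 ]
jar [ 0.46851513 -0.02467457  0.048     ] dipper [0.53078603 0.13919126 0.03      ] x dir px [256.05891633 175.91558347] [256.54147335 207.82529986]
[[-0.961  0.275 -0.   ]
 [ 0.275  0.961 -0.002]
 [-0.    -0.002 -1.   ]]
```

View pics/crop.png

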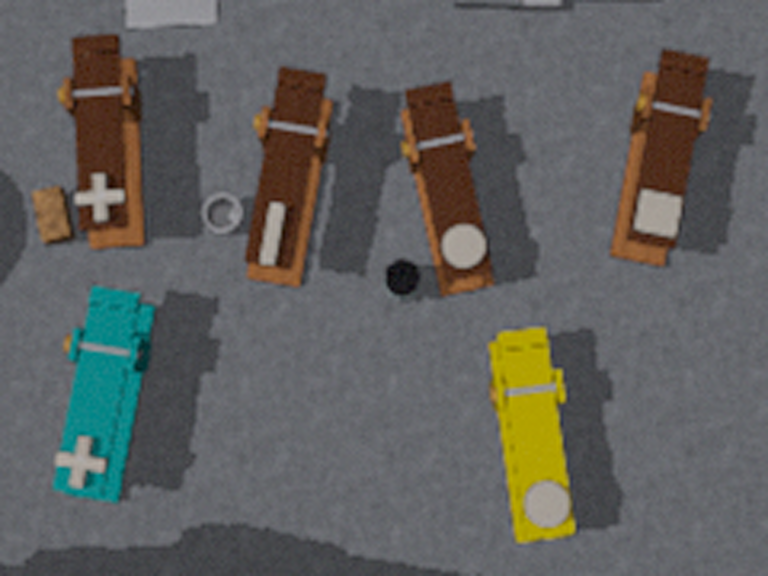

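The crop confirms it: the off-white dabs on dark wood are the disc at (463,245), the square at (658,213), the ridge at (272,235) and the cross at (99,197). The yellow and turquoise stands are the decoys. Next I'll work out the moves.

```bash
cat >> h.py <<'E'
def delta(target,frm=None,R=None):
    s=get_state(); R=cv2.Rodrigues(s["tool_rot"])[0] if R is None else R
    frm=s["position"] if frm is None else frm
    return ((np.array(target)-frm)@R*1000).round(1)
def st():
    s=get_state(); print("t",round(s["time"],2),"p",s["position"].round(4),"tip z",round(s["position"][2]-.017,4),"rot",s["tool_rot"].round(3),"F",s["ft_force"].round(2),"q",s["joint_positions"].round(2))
E
python3 - <<'E'
from h import *
a=np.array([.43,.33,.24]); print(delta(a)); print(delta([.493,-.079,.16],a))
E
```

```text
[-322.5 -214.    -1. ]
[-173.1 -375.7   80.7]
```

Emit:
send_rows(xyz=[[-15,-10,0],[-45,-30,0],[-80,-53,0],[-117,-78,0],[-154,-102,0],[-190,-126,0],[-225,-150,0],[-260,-172,0],[-293,-195,0],[-322,-214,0]], dr=[[0,0,0],[0,0,0],[0,0,0],[0,0,0],[0,0,0],[0,0,0],[0,0,0],[0,0,0],[0,0,0],[0,0,0]], jaw=0, grip_force=5)

```text
time: 0.93
position: [0.4304, 0.3284, 0.2394]
tool_rot: [-0.437, -3.111, 0.0]
ft_force: [0.6, 0.6, -0.4]
grip_width: 0.326
grip_force: 0.0
```

Emit:
send_rows(xyz=[[-16,-34,0],[-33,-71,10],[-50,-108,20],[-67,-145,30],[-84,-182,40],[-101,-219,50],[-118,-256,60],[-135,-293,70],[-152,-330,76],[-165,-358,80]], dr=[[0,0,0],[0,0,0],[0,0,-0.05],[0,0,-0.11],[0,0,-0.18],[0,0,-0.25],[0,0,-0.32],[0,0,-0.39],[0,0,-0.45],[0,0,-0.49]])

```text
time: 1.77
position: [0.4888, -0.0626, 0.1587]
tool_rot: [0.332, -3.123, 0.001]
ft_force: [0.6, -0.6, 0.7]
grip_width: 0.004
grip_force: 0.0
```

```bash
python3 - <<'E'
from h import *
st(); print(get_state()["grip_width"],delta([.493,-.079,.102]))
E
```

```text
t 1.77 p [ 0.4888 -0.0626  0.1587] tip z 0.1417 rot [ 3.320e-01 -3.123e+00  1.000e-03] F [ 0.63 -0.57  0.7 ] q [-0.48  0.04  0.57  1.95 -0.02  1.16  1.88]
0.0038609397213876097 [ -0.7 -16.9  56.7]
```

Emit:
send_rows(xyz=[[0,-6,3],[0,-12,9],[0,-17,16],[-1,-17,24],[-1,-17,32],[-1,-17,40],[-1,-17,47],[-1,-17,52],[-1,-17,55],[-1,-17,56]], dr=[[0,0,0],[0,0,0],[0,0,0],[0,0,0],[0,0,0],[0,0,0],[0,0,0],[0,0,0],[0,0,0],[0,0,0]])

```text
time: 2.6
position: [0.4939, -0.0751, 0.1029]
tool_rot: [0.332, -3.123, -0.0]
ft_force: [-0.2, -0.7, -0.8]
grip_width: 0.012
grip_force: 0.0
```

```bash
python3 - <<'E'
from h import *
st(); print(delta([.493,-.079,.072+.017]))
im=get_image("side"); sv=get_image("top")
a=cv2.resize(im[110:230,200:330],(650,600),interpolation=cv2.INTER_CUBIC)
cv2.imwrite("pics/hover.png",a[:,:,::-1])
E
```

```text
t 2.6 p [ 0.4939 -0.0751  0.1029] tip z 0.0859 rot [ 0.332 -3.123 -0.   ] F [-0.17 -0.68 -0.84] q [-0.45  0.13  0.58  2.   -0.08  1.04  1.95]
[ 1.7 -3.6 13.9]
```

View pics/hover.png

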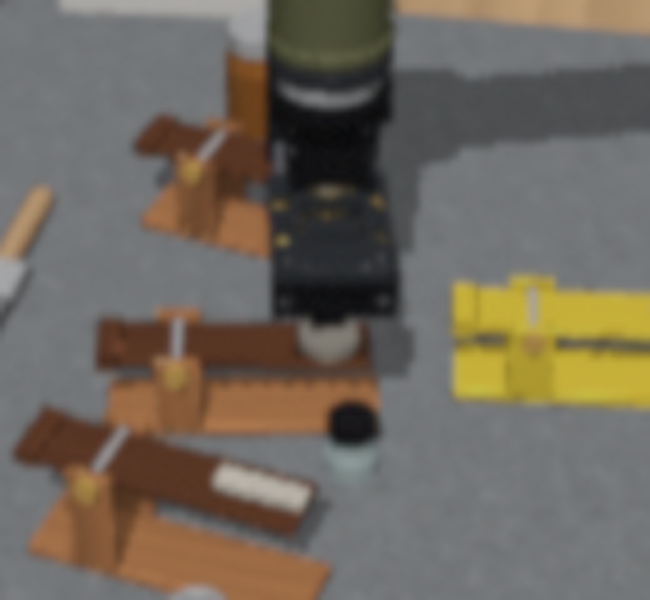

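The closed fingertips are above the round dab (crop (328,325)) and clear of the jar. Pressing in stages.

Emit:
send_rows(xyz=[[1,-3,3],[1,-4,6],[1,-4,9],[1,-4,12],[1,-4,14],[1,-4,16],[1,-4,17],[1,-4,18],[1,-4,18],[1,-4,18]], dr=[[0,0,0],[0,0,0],[0,0,0],[0,0,0],[0,0,0],[0,0,0],[0,0,0],[0,0,0],[0,0,0],[0,0,0]])

```text
time: 3.53
position: [0.4942, -0.0796, 0.0856]
tool_rot: [-0.331, 3.124, 0.0]
ft_force: [-0.3, -0.8, 0.4]
grip_width: 0.007
grip_force: 0.0
```

```bash
python3 - <<'E'
from h import *
st()
E
```

```text
t 3.53 p [ 0.4942 -0.0796  0.0856] tip z 0.0686 rot [-0.331  3.124  0.   ] F [-0.31 -0.83  0.39] q [-0.43  0.15  0.58  2.01 -0.1   1.    1.98]
```

Emit:
send_rows(xyz=[[0,0,0.5],[0,0,1],[0,0,1.5],[0,0,2],[0,0,2.5],[0,0,3],[0,0,3],[0,0,3],[0,0,3],[0,0,3]], dr=[[0,0,0],[0,0,0],[0,0,0],[0,0,0],[0,0,0],[0,0,0],[0,0,0],[0,0,0],[0,0,0],[0,0,0]])

```text
time: 4.37
position: [0.4941, -0.0796, 0.0825]
tool_rot: [0.331, -3.124, -0.0]
ft_force: [-0.4, -0.6, 1.4]
grip_width: 0.005
grip_force: 0.6
```

Emit:
send_rows(xyz=[[0,0,0.5],[0,0,1],[0,0,1.5],[0,0,2],[0,0,2.5],[0,0,3],[0,0,3.5],[0,0,3.5],[0,0,3.5],[0,0,3.5]], dr=[[0,0,0],[0,0,0],[0,0,0],[0,0,0],[0,0,0],[0,0,0],[0,0,0],[0,0,0],[0,0,0],[0,0,0]])

```text
time: 5.2
position: [0.4941, -0.0795, 0.079]
tool_rot: [-0.331, 3.124, 0.0]
ft_force: [-1.3, -0.1, 1.1]
grip_width: 0.009
grip_force: 0.5
```

```bash
python3 - <<'E'
from h import *
st()
E
```

```text
t 5.2 p [ 0.4941 -0.0795  0.079 ] tip z 0.062 rot [-0.331  3.124  0.   ] F [-1.28 -0.11  1.1 ] q [-0.43  0.16  0.58  2.02 -0.11  0.99  1.98]
```

Emit:
send_rows(xyz=[[0,0,-2],[0,0,-6],[0,0,-12],[0,0,-20],[0,0,-28],[0,0,-36],[0,0,-44],[0,0,-51],[0,0,-57],[0,0,-60]], dr=[[0,0,0],[0,0,0],[0,0,0],[0,0,0],[0,0,0],[0,0,0],[0,0,0],[0,0,0],[0,0,0],[0,0,0]])

```text
time: 6.03
position: [0.4946, -0.0796, 0.1402]
tool_rot: [-0.331, 3.123, 0.0]
ft_force: [-0.2, -0.6, -0.2]
grip_width: 0.003
grip_force: 0.0
```

```bash
python3 - <<'E'
from h import *
st(); print(delta([.518,-.2545,.14]))
E
```

```text
t 6.03 p [ 0.4946 -0.0796  0.1402] tip z 0.1232 rot [-0.331  3.123  0.   ] F [-0.22 -0.62 -0.22] q [-0.45  0.08  0.59  1.96 -0.05  1.12  1.94]
[  13.8 -175.9    0.2]
```

Emit:
send_rows(xyz=[[1,-10,0],[3,-30,0],[5,-54,0],[7,-79,0],[9,-104,0],[10,-127,0],[12,-147,0],[13,-163,0],[14,-173,0],[14,-176,0]], dr=[[0,0,0.03],[0,0,0.1],[0,0,0.17],[0,0,0.24],[0,0,0.31],[0,0,0.38],[0,0,0.44],[0,0,0.48],[0,0,0.48],[0,0,0.48]])

```text
time: 6.87
position: [0.5165, -0.2576, 0.1388]
tool_rot: [-0.426, -3.112, 0.003]
ft_force: [-0.2, -1.8, 0.2]
grip_width: 0.003
grip_force: 0.0
```

```bash
python3 - <<'E'
from h import *
im=get_image("side"); st(); print(delta([.518,-.2545,.082+.017]))
cv2.imwrite("pics/side1.png",im[:,:,::-1])
for a,c in blobs(im,(215,125,280,260)): print(a,c.round(1))
a=cv2.resize(im[110:230,200:330],(650,600),interpolation=cv2.INTER_CUBIC)
cv2.imwrite("pics/hover2.png",a[:,:,::-1])
E
```

```text
t 6.92 p [ 0.5168 -0.2566  0.1387] tip z 0.1217 rot [-4.240e-01 -3.112e+00  2.000e-03] F [-0.25  0.1   0.11] q [-0.22  0.29  0.74  1.79 -0.21  1.15  1.89]
[-0.6  2.3 39.7]
60 [266.2 144.5]
87 [265.2 178.5]
17 [269.6 201.9]
92 [251.7 206.8]
58 [239.4 231.1]
121 [226.7 247.2]
19 [277.6 254.2]
```

View pics/hover2.png

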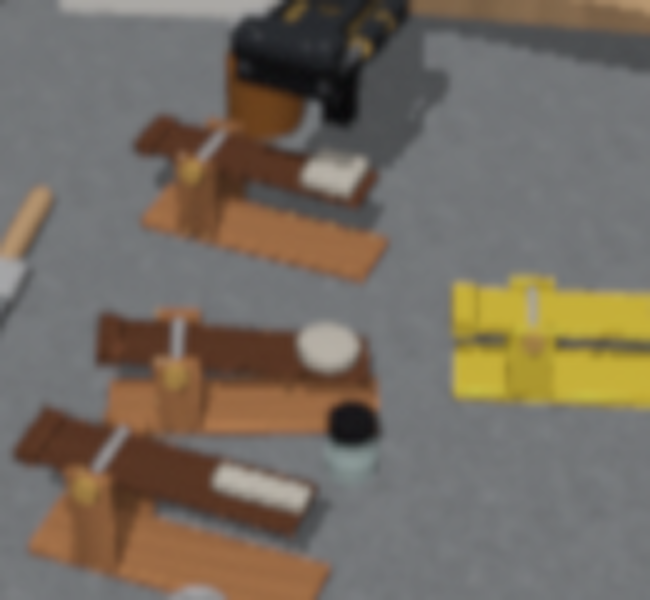

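The round dab has dipped: its blob in the side view moved from row 176.4 to 178.5. The fingertips are above and behind the square dab. I'll check that shift while descending.

Emit:
send_rows(xyz=[[-0.5,1,4],[-0.5,2,10],[-0.5,2,16],[-0.5,2,22],[-0.5,2,28],[-0.5,2,33],[-0.5,2,37],[-0.5,2,39],[-0.5,2,40],[-0.5,2,40]], dr=[[0,0,0],[0,0,0],[0,0,0],[0,0,0],[0,0,0],[0,0,0],[0,0,0],[0,0,0],[0,0,0],[0,0,0]])

```text
time: 7.75
position: [0.5183, -0.2528, 0.0989]
tool_rot: [-0.421, -3.113, -0.0]
ft_force: [-0.3, 0.0, 0.4]
grip_width: 0.006
grip_force: 0.0
```

```bash
python3 - <<'E'
from h import *
st(); print(delta([.518,-.2545,.072+.017]))
print(proj("side",[.493,-.079,.062])-proj("side",[.493,-.079,.072]))
E
```

```text
t 7.75 p [ 0.5183 -0.2528  0.0989] tip z 0.0819 rot [-0.421 -3.113 -0.   ] F [-0.27  0.01  0.44] q [-0.2   0.33  0.72  1.82 -0.25  1.08  1.91]
[-0.2 -1.7  9.9]
[-0.02661217  2.3565288 ]
```

Emit:
send_rows(xyz=[[0,-1,1.5],[0,-1,3],[0,-1,4.5],[0,-1,6],[0,-1,7.5],[0,-1,8.5],[0,-1,9.5],[0,-1,10],[0,-1,10],[0,-1,10]], dr=[[0,0,0],[0,0,0],[0,0,0],[0,0,0],[0,0,0],[0,0,0],[0,0,0],[0,0,0],[0,0,0],[0,0,0]])

```text
time: 8.58
position: [0.518, -0.2538, 0.0889]
tool_rot: [-0.421, -3.113, 0.0]
ft_force: [-0.1, -0.6, 1.1]
grip_width: 0.007
grip_force: 0.5
```

Emit:
send_rows(xyz=[[0,0,-2],[0,0,-6],[0,0,-12],[0,0,-20],[0,0,-28],[0,0,-36],[0,0,-44],[0,0,-51],[0,0,-57],[0,0,-60]], dr=[[0,0,0],[0,0,0],[0,0,0],[0,0,0],[0,0,0],[0,0,0],[0,0,0],[0,0,0],[0,0,0],[0,0,0]])

```text
time: 9.42
position: [0.5185, -0.2539, 0.1503]
tool_rot: [0.421, 3.112, -0.0]
ft_force: [-0.6, 0.3, 0.2]
grip_width: 0.008
grip_force: 0.0
```

```bash
python3 - <<'E'
from h import *
im=get_image("side"); st(); print(delta([.504,.0915,.14]))
for a,c in blobs(im,(215,125,280,260)): print(a,c.round(1))
E
```

```text
t 9.47 p [ 0.5187 -0.254   0.1504] tip z 0.1334 rot [ 0.421  3.111 -0.   ] F [0.33 1.04 0.14] q [-0.23  0.27  0.74  1.77 -0.2   1.17  1.88]
[105.9 329.2  10.3]
73 [266.4 145.9]
86 [265.2 178.5]
16 [269.5 201.9]
92 [251.7 206.8]
56 [239.4 231.1]
120 [226.7 247.2]
19 [277.6 254.2]
```

The square dab's blob moved from row 143.7 to 145.9, about 1 cm. Moving over to the ridge.

Emit:
send_rows(xyz=[[6,20,0],[17,54,0],[29,91,0],[41,128,0],[53,165,0],[65,202,0],[77,239,0],[88,274,0],[98,305,0],[106,329,0]], dr=[[0,0,0],[0,0,0],[0,0,0],[0,0,0],[0,0,0],[0,0,0],[0,0,0],[0,0,0],[0,0,0],[0,0,0]])

```text
time: 10.3
position: [0.5024, 0.095, 0.1489]
tool_rot: [-0.416, -3.113, -0.001]
ft_force: [-0.5, 0.1, 0.5]
grip_width: 0.008
grip_force: 0.0
```

```bash
python3 - <<'E'
from h import *
st(); print(delta([.504,.0915,.092+.017]))
E
```

```text
t 10.3 p [0.5024 0.095  0.1489] tip z 0.1319 rot [-4.160e-01 -3.113e+00 -1.000e-03] F [-0.47  0.08  0.54] q [-0.71  0.09  0.5   1.92 -0.05  1.14  1.11]
[-2.4 -3.  39.9]
```

Emit:
send_rows(xyz=[[0,0,2],[0,0,7],[0,0,13],[0,0,20],[0,0,26],[0,0,32],[0,0,36],[0,0,38],[0,0,39],[0,0,39]], dr=[[0,0,0],[0,0,0],[0,0,0],[0,0,0],[0,0,0],[0,0,0],[0,0,0],[0,0,0],[0,0,0],[0,0,0]])

```text
time: 11.13
position: [0.5033, 0.0915, 0.1099]
tool_rot: [-0.421, -3.113, 0.0]
ft_force: [0.6, -0.2, 0.3]
grip_width: 0.009
grip_force: 0.0
```

```bash
python3 - <<'E'
from h import *
st(); print(delta([.504,.0915,.082+.017]))
im=get_image("side")
a=cv2.resize(im[150:270,200:330],(650,600),interpolation=cv2.INTER_CUBIC)
cv2.imwrite("pics/hover3.png",a[:,:,::-1])
E
```

```text
t 11.13 p [0.5033 0.0915 0.1099] tip z 0.0929 rot [-0.421 -3.113  0.   ] F [ 0.61 -0.24  0.35] q [-0.7   0.14  0.51  1.96 -0.08  1.06  1.14]
[-0.7  0.2 10.9]
```

View pics/hover3.png

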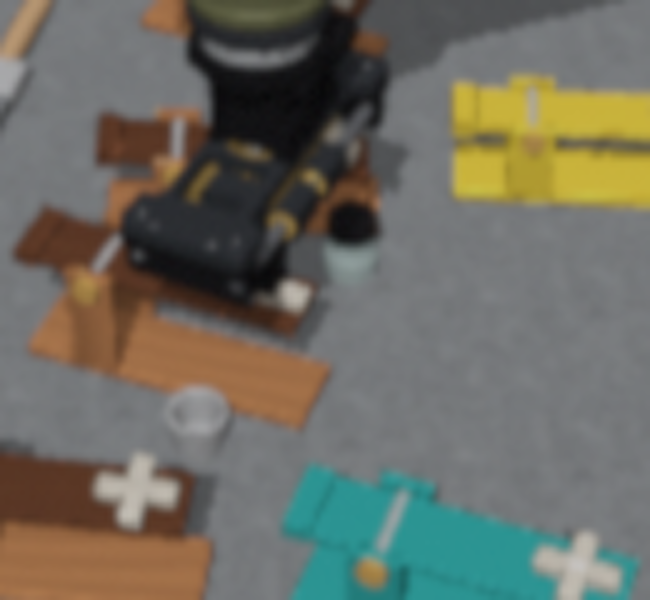

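The fingertips are on the ridge's centre (crop about (260,290)) and clear of the other parts. Pressing about 11 mm from here, then lifting away.

Emit:
send_rows(xyz=[[0,0,1.5],[0,0,3],[0,0,4.5],[0,0,6],[0,0,7.5],[0,0,9],[0,0,10],[0,0,11],[0,0,11],[0,0,11]], dr=[[0,0,0],[0,0,0],[0,0,0],[0,0,0],[0,0,0],[0,0,0],[0,0,0],[0,0,0],[0,0,0],[0,0,0]])

```text
time: 12.02
position: [0.5032, 0.0916, 0.0989]
tool_rot: [0.421, 3.113, -0.0]
ft_force: [0.1, 0.7, 1.0]
grip_width: 0.007
grip_force: 0.3
```

Emit:
send_rows(xyz=[[0,0,-2],[0,0,-6],[0,0,-13],[0,0,-23],[0,0,-36],[0,0,-50],[0,0,-66],[0,0,-82],[0,0,-94],[0,0,-100]], dr=[[0,0,0],[0,0,0],[0,0,0],[0,0,0],[0,0,0],[0,0,0],[0,0,0],[0,0,0],[0,0,0],[0,0,0]])

```text
time: 12.85
position: [0.5043, 0.0917, 0.2017]
tool_rot: [0.421, 3.11, 0.003]
ft_force: [0.1, -0.4, -0.5]
grip_width: 0.007
grip_force: 0.0
```

```bash
python3 - <<'E'
from h import *
im=get_image("side"); st()
cv2.imwrite("pics/side3.png",im[:,:,::-1])
for a,c in blobs(im,(215,125,280,260)): print(a,c.round(1))
E
```

```text
t 12.9 p [0.5046 0.0918 0.2019] tip z 0.1849 rot [4.21e-01 3.11e+00 3.00e-03] F [0.82 0.8  0.75] q [-0.72  0.04  0.5   1.86 -0.02  1.24  1.09]
20 [270. 202.]
94 [251.9 209.2]
62 [239.3 231.1]
123 [226.8 247.3]
19 [277.6 254.2]
```

View pics/side3.png

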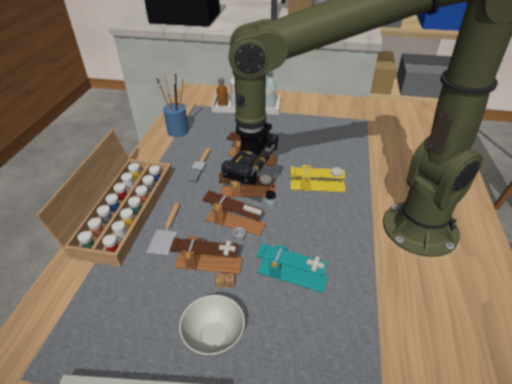

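The ridge's blob moved from row 206.8 to 209.2, about 1 cm. The cross (row 247.2) and the other objects have not moved, and the gripper is clear above.

```bash
python3 -c "
from bench import *
print(close_job())"
```

```text
the job is handed in; nothing more can be done
None
```

I touched the round, square and ridge dabs in that order, dipping each paddle about 1 cm by the side camera; the cross dab was never touched, nothing else was seen to move, and the job is handed in at about 13 s.

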